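Hold a dressed punch up to the inspection camera

TASK

The hollow punch clamped in the dressing fixture is due for an edge check. Open the toggle clamp fully and leave it open, then lift the punch out of its nest and hold it up to the inspection camera: cutting end towards the lens, on the lens's line of sight and along it, with the cutting edge about 40 mm in front of the glass. Finish while holding it still there, clear of the camera; do not shift the camera or disturb the other things on the bench.

Things in the scene. Friction and masses are not known exactly. Their poses are not given: they have to be found in the camera images.
- fixture: dressing fixture bolted to the bench: aluminium base plate 130 x 210 mm, top at 12 mm, with a bright nest block and, on its -y side, a toggle clamp. Origin on the bench under the nest; x along the punch towards its cutting end, z up. The clamp arm swings in the plane x = +18 mm; fully opened it stands upright, 165 mm high, at y -60 mm and beyond
- nest (a point): middle of the punch's seat, on the slot floor, 37.5 mm above the bench; fixture's axes. The block covers x -10 to +34, y -23 to +23 mm, top at 46.5 mm; its slot along x is 17 mm wide, 9 mm deep, open above and at both ends. The punch's butt end stands out some 37 mm on the -x side over the base plate, free on both sides
- clamp_handle (a joint): toggle clamp handle: 0 locked (leans 16 degrees from upright towards the punch), 1.55 fully open (lies away from the punch, 17 degrees above level). Turns about the fixture's +x through point clamp_handle_hinge; its linkage swings the padded arm up off the punch by about the same angle. Locks just past dead centre (a few newtons at the grip free it); stays where it is left, open
- clamp_handle_hinge (a point): pivot of the clamp handle, 62 mm above the bench; turns with the handle. With the handle locked its axes are those of the fixture
- handle_grip (a point): middle of the black round grip of the clamp handle (grip 15 mm thick, 68 mm long), 78 mm from the pivot; 137 mm above the bench when locked. Axes turn with the handle: x along the hinge axis
- punch: the punch in the nest: black steel, 95 mm long, 15 mm across the shank, tapering to a round cutting edge at one end, about 90 g. Origin at mid-length on its underside (7.5 mm below its axis); y along it to the cutting end, z up out of the nest. Seated, its axis is 45 mm above the bench; its middle lies within 3 mm of point nest
- punch_edge (a point): centre of the cutting edge of that punch, on its axis; axes as punch
- punch_butt (a point): centre of the butt end of that punch, on its axis; axes as punch
- camera: inspection camera stand: grey base 120 x 96 mm, steel column behind, 306 mm high, with a fork that carries the black camera barrel (35 mm thick, 97 mm long) at 240 mm height. Origin on the bench under the base's middle; the camera looks to the stand's -x side, tilted down
- lens (a point): centre of the front glass of the camera barrel (the end of its 28 mm nose). The axes turn with the barrel: -x points out of the lens along its line of sight, y is level, z up. How far it looks down differs from start to start (0.2 to 0.5 rad)
- tray: open steel tray 100 x 150 x 20 mm, fixed, with two thinner punches that are not wanted; origin under its middle
- thin_punch_a: a thinner punch, 12 mm across, 95 mm long, lying in the tray: leave it
- thin_punch_b: a thinner punch, 10 mm across, 95 mm long, lying in the tray: leave it
- oil_can: thin-spout oil can, 144 mm high, standing at the right: leave it; origin under its middle
- stone: grey dressing stone 100 x 25 x 13 mm, lying on the bench: leave it; origin under its middle
- caliper: vernier caliper, 300 mm long, lying behind the fixture: leave it

How it is judged (in metres and radians):
On the way, in this order (a step that is already met when the one before it is completed fails the run):
1. the toggle clamp is opened while the punch still lies in its nest (value of joint clamp_handle above 1.25 rad and distance of punch from where it was at the start of the episode below 0.012 m), for 0.2 s.
2. the punch is lifted clear of the fixture in the fingers (height (world z) of punch above 0.08 m and contact force between the fingers and punch above 1 N and contact force between punch and fixture below 0.1 N), for 0.2 s.
At the end, for the whole second after the job is handed in: the fingers hold the punch still, clear of camera and fixture, cutting end to the lens: edge 28 to 52 mm from the glass, within 8 mm of the line of sight (sideways, up/down), punch within 8 degrees of it; clamp still open, camera not shifted (8 mm) (x of punch_edge in the frame of lens between -0.052 and -0.028 m and y of punch_edge in the frame of lens between -0.008 and 0.008 m and z of punch_edge in the frame of lens between -0.008 and 0.008 m and angle between the y axis of punch and the x axis of lens, either way round below 0.14 rad and x of punch_butt in the frame of lens below -0.1 m and height (world z) of punch_edge above 0.12 m and height (world z) of punch_butt above 0.08 m and contact force between the fingers and punch above 2 N and contact force between each of punch, the arm, the fingers and camera below 0.1 N and contact force between punch and fixture below 0.1 N and linear speed of punch below 0.02 m/s and angular speed of punch below 0.1 rad/s and value of joint clamp_handle above 1.1 rad and distance of lens from where it was at the start of the episode below 0.008 m); the arm keeps its last pose, push and grip.
It fails at once if the punch is dragged out while the clamp is shut (value of joint clamp_handle below 0.9 rad and distance of punch from where it was at the start of the episode above 0.02 m).
It fails at once if the camera is shifted (distance of lens from where it was at the start of the episode above 0.012 m).
It fails at once if another thing on the bench is disturbed (distance of any of thin_punch_a, thin_punch_b, oil_can, stone, caliper from where it was at the start of the episode above 0.03 m).
It also fails if it takes over 59 s, if anything falls off the work surface, if the arm or the gripper's body presses on something with over 40 N, if the wrist force passes 120 N, or if a joint passes its speed limit or range.

ROBOT

A 7-joint arm with a two-finger parallel gripper is mounted at the origin on a cart in front of the work surface, level with it; the furniture and walls round the work are solid. World frame = base frame: x ahead of the robot, y to its left, z up, the work surface at z = 0. Lengths are in mm, angles in rad, forces in N, time in s.
With the tool pointing down it reaches from about 375 to 925 mm from the base axis. Payload 3.1 kg.
Tool frame: the origin (TCP) lies on the centre line of the jaws, within the pads' length; the fingertips stand 19 mm ahead of it and the grasp point (between the pads) is the TCP (manip.tips_ahead is the distance from the TCP to the fingertips, in mm); z points along the fingers, y is the line along which they close (so a half turn about z gives the same grasp; the last joint's range is limited). The gripper opens to 85 mm and grips with 20 to 120 N. Pads are 22 mm wide; open, the fingers measure 114 mm over their backs; the gripper's body (76 mm by 85 mm) begins 54 mm behind the grasp point. The pads swing forward as they close: fully open they stand 13 mm farther back than shut.
Start: joints at [1.103, 0.383, 0.044, 1.598, -0.018, 1.161, -0.05], TCP at [234.948, -606.055, 250.269] pointing down, gripper open.
Joint ranges: [-2.61, 2.61], [-0.41, 2.15], [-1.48, 1.57], [0, 2.5], [-1.57, 4.71], [0.05, 1.97], [-2.85, 2.85]. Speed limits (rad/s): [2.79, 2.79, 3.14, 3.14, 3.14, 3.14, 3.14].

INTERFACE

Orientations are given as a unit quaternion [w, x, y, z].
In Python, from rig import manip gives the robot as it stands.
- The arm moves only by the shell command python3 steer.py 'ROWS'. ROWS is rows parted by semicolons, their numbers by spaces, 1 to 8 of them, each of 7 numbers: a rotation vector rx, ry, rz in rad, then dx, dy, dz in mm, then the opening from 0.0 (shut) to 1.0 (fully open); each row shifts and turns the commanded pose from where the row before left it, along the tool's axes as they then stand; what a row does not reach is not made up. A row lasts 1/8 s, in which the tool goes at most 62.5 mm and 0.188 rad, less where a joint would pass 70% of its speed; a pose out of reach is approached as far as the arm can. The fingers move at their own pace and stop on an object; the grip force is fixed at half the most. Time passes only in rows, so rows that do not move let the fingers close. It prints the time, the measured TCP pose, the force, the opening and the grip force at its end.
- manip.get_state(): the state, without advancing time (a new reading comes with each control period).
- manip.grab_frame(name): name is "scene" or "top" or "wrist"; returns (picture, depth): 384x512x3 uint8, red, green, blue; 384x512 float32, mm along the optical axis (not along the pixel's ray), 0 where there is no reading.
- manip.calibration(name): a dict with "fx", "fy", "cx", "cy" (pixels), "camera_from_world" (4x4, takes a point from world to camera coordinates). Camera axes: x right, y down, z forward; pixel columns grow to the right and rows downward; lengths in mm; the calibration is good to about 2 mm. The wrist camera is an equidistant fisheye: a pixel r from the principal point sees the ray r / f radians off the axis. A picture is of the moment at which its call begins: read the wrist's pose just before it. calibration takes no time and is no camera call; for the wrist camera it gives the pose at the moment of the call.
- manip.hand_in(): hands the job in; it is judged then, once.
The state is a dict: "t": time; "joints": joint angles; "dq": joint speeds; "tau": joint torques, N m; "position": TCP position; "tool_rot": TCP orientation; "ft_force": force on the tool from outside, world axes, zero at the start; "wrist_torque": the same for the moment, N m; "grip_width": opening from 0.0 (shut) to 1.0 (fully open); "grip_force": force on a finger pad.
Only numpy, scipy, OpenCV 4.12 (cv2) and the standard library are available. Lean on these libraries where they do the work, as an engineer would, in place of code of your own. Each camera call takes 0.05 s, during which the arm holds its last target. There are 200 camera calls.

## Working session

There is one attempt and no reset: what is moved stays moved. The work goes in short steps, Python scripts to look and compute and a shell command to move; the robot and the scene stay as the last step left them, time stands still between calls to the robot, and variables do not carry over. Pictures are saved under pics/ and viewed, at most 10 in all, crops included, and the job is handed in when it is done.

```bash
ls; mkdir -p pics; python3 - <<'E'
from rig import manip
import cv2,numpy as np
for n in ("scene","top"):
    p,d=manip.grab_frame(n); cv2.imwrite(f"pics/{n}0.png",p[:,:,::-1]); np.savez(f"pics/{n}0.npz",p=p,d=d)
    c=manip.calibration(n); print(n,c)
print(manip.get_state())
E
```

```text
pics
rig.py
steer.py
scene {'fx': 390.87188211179415, 'fy': 390.87188211179415, 'cx': 256.5435899622718, 'cy': 193.96309778999256, 'camera_from_world': array([[-8.81440892e-01, -4.72126297e-01,  1.25981559e-02,
         4.48977056e+02],
       [-3.44296779e-01,  6.24071619e-01, -7.01423084e-01,
         3.80012105e+02],
       [ 3.23298132e-01, -6.22600494e-01, -7.12633807e-01,
         9.67576606e+02],
       [ 0.00000000e+00,  0.00000000e+00,  0.00000000e+00,
         1.00000000e+00]])}
top {'fx': 416.560323180601, 'fy': 416.560323180601, 'cx': 255.72741172376217, 'cy': 187.05473494711114, 'camera_from_world': array([[-3.85685122e-04, -9.99857341e-01,  1.68863348e-02,
        -1.32987639e+02],
       [-9.88260285e-01, -2.19877680e-03, -1.52763785e-01,
         5.70318305e+02],
       [ 1.52779121e-01, -1.67470127e-02, -9.88118453e-01,
         1.31683135e+03],
       [ 0.00000000e+00,  0.00000000e+00,  0.00000000e+00,
         1.00000000e+00]])}
{'t': 0.1, 'joints': array([ 1.10319139,  0.38376201,  0.04383422,  1.5994423 , -0.01788702,
        1.16119603, -0.04990709]), 'dq': array([-3.22875539e-05, -2.36715779e-03, -3.27211123e-04, -2.64005956e-03,
        1.15738213e-03,  9.71407589e-04, -9.80107492e-04]), 'tau': array([ 2.92161953e-03, -4.34724140e+01,  1.02964316e+00, -2.50453842e+01,
        1.09133575e-02,  5.41267684e-03,  8.48977720e-06]), 'position': array([ 234.63372607, -605.29424746,  248.99526926]), 'tool_rot': array([-1.17247407e-03,  9.82946135e-01,  1.83889743e-01, -2.89528692e-04]), 'ft_force': array([ 0.04863785, -0.26730792, -1.14965178]), 'wrist_torque': array([ 0.01751235,  0.04478683, -0.00386469]), 'grip_force': 0.0, 'grip_width': 0.9996664152210061}
```

View pics/scene0.png

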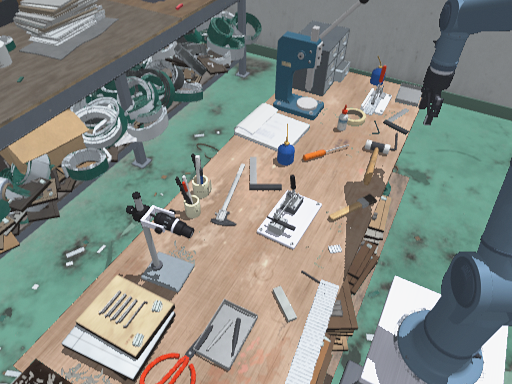

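View pics/top0.png

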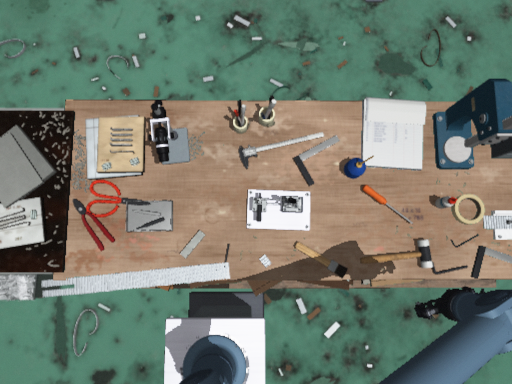

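The scene view shows the fixture plate at about (290,215) and the inspection camera at (165,230). In the top view they are at (278,210) and (165,140). I'll enlarge both areas.

```bash
cat > h.py <<'E'
import numpy as np,cv2
from rig import manip
def load(n,k=0):
    z=np.load(f"pics/{n}{k}.npz"); return z['p'],z['d']
def ray(n,u,v):
    c=manip.calibration(n);T=c["camera_from_world"];R=T[:3,:3];o=-R.T@T[:3,3]
    d=R.T@np.array([(u-c["cx"])/c["fx"],(v-c["cy"])/c["fy"],1.]); return o,d
def at_z(n,u,v,z):
    o,d=ray(n,u,v); return o+d*(z-o[2])/d[2]
def cloud(n,d):
    c=manip.calibration(n);T=c["camera_from_world"]
    v,u=np.mgrid[:384,:512]
    P=np.stack([(u-c["cx"])/c["fx"]*d,(v-c["cy"])/c["fy"]*d,d],-1)
    return (P-T[:3,3])@T[:3,:3]
def tri(a,b):
    (o1,d1),(o2,d2)=a,b; d1=d1/np.linalg.norm(d1); d2=d2/np.linalg.norm(d2)
    s=np.linalg.lstsq(np.stack([d1,-d2],1),o2-o1,rcond=None)[0]
    p,q=o1+s[0]*d1,o2+s[1]*d2; return (p+q)/2,np.linalg.norm(p-q)
def proj(n,P):
    c=manip.calibration(n);q=c["camera_from_world"]@np.append(P,1)
    return np.array([c["fx"]*q[0]/q[2]+c["cx"],c["fy"]*q[1]/q[2]+c["cy"]])
E
python3 - <<'E'
from h import *
def crop(n,x,y,w,h): return cv2.resize(load(n)[0][y:y+h,x:x+w],(400,300),interpolation=cv2.INTER_CUBIC)
a=np.vstack([np.hstack([crop("scene",250,165,80,60+0),crop("top",238,180,80,60)]),np.hstack([crop("scene",120,185,80,60),crop("top",135,95,80,60)])])
cv2.imwrite("pics/crop0.png",a[:,:,::-1])
p,d=load("top"); X=cloud("top",d)
for v in range(95,165,3): print(v,[tuple(X[v,u].astype(int)) for u in (155,160,165)])
E
```

```text
95 [(np.int64(1194), np.int64(395), np.int64(-758)), (np.int64(1196), np.int64(370), np.int64(-763)), (np.int64(1200), np.int64(345), np.int64(-772))]
98 [(np.int64(1182), np.int64(398), np.int64(-770)), (np.int64(1179), np.int64(369), np.int64(-762)), (np.int64(1175), np.int64(340), np.int64(-750))]
101 [(np.int64(786), np.int64(158), np.int64(249)), (np.int64(785), np.int64(143), np.int64(251)), (np.int64(877), np.int64(181), np.int64(4))]
104 [(np.int64(758), np.int64(145), np.int64(301)), (np.int64(779), np.int64(144), np.int64(245)), (np.int64(869), np.int64(182), np.int64(-3))]
107 [(np.int64(748), np.int64(144), np.int64(305)), (np.int64(765), np.int64(141), np.int64(257)), (np.int64(859), np.int64(182), np.int64(-5))]
110 [(np.int64(741), np.int64(144), np.int64(302)), (np.int64(756), np.int64(140), np.int64(259)), (np.int64(846), np.int64(180), np.int64(0))]
113 [(np.int64(741), np.int64(150), np.int64(275)), (np.int64(747), np.int64(140), np.int64(260)), (np.int64(756), np.int64(131), np.int64(233))]
116 [(np.int64(740), np.int64(155), np.int64(253)), (np.int64(739), np.int
[... 1686 characters left out ...]
7), np.int64(210), np.int64(0)), (np.int64(638), np.int64(139), np.int64(245)), (np.int64(638), np.int64(125), np.int64(247))]
155 [(np.int64(686), np.int64(209), np.int64(0)), (np.int64(630), np.int64(140), np.int64(241)), (np.int64(630), np.int64(126), np.int64(240))]
158 [(np.int64(676), np.int64(209), np.int64(0)), (np.int64(623), np.int64(141), np.int64(235)), (np.int64(623), np.int64(126), np.int64(237))]
161 [(np.int64(666), np.int64(208), np.int64(0)), (np.int64(614), np.int64(140), np.int64(236)), (np.int64(614), np.int64(126), np.int64(237))]
164 [(np.int64(656), np.int64(208), np.int64(-1)), (np.int64(655), np.int64(190), np.int64(3)), (np.int64(653), np.int64(172), np.int64(12))]
```

View pics/crop0.png

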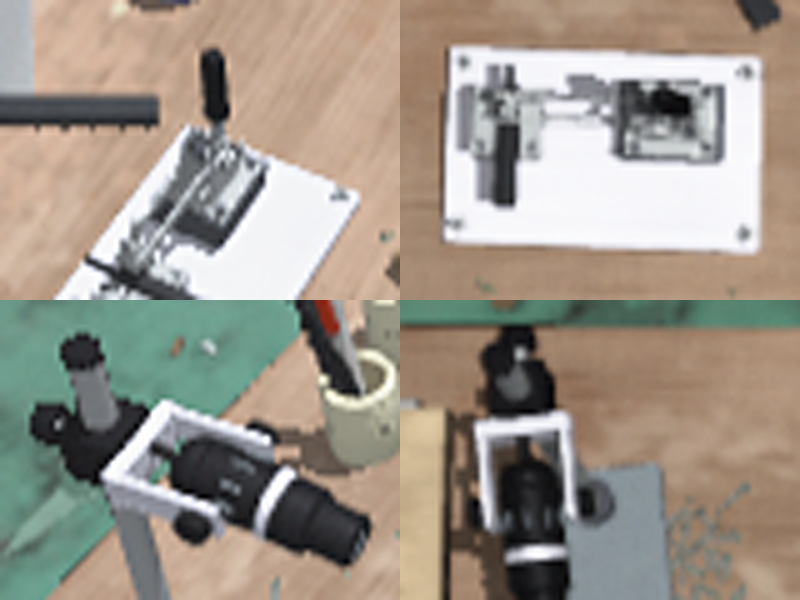

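The top view crop shows the plate with its long side along world y. The punch is at the left with its butt towards the robot, around (339,213) in the full picture, and the grip is at about (291,200). The lens nose points at the robot, with its tip at about (191,233) in the scene view. Next I'll compute coarse positions.

```bash
python3 - <<'E'
from h import *
np.set_printoptions(precision=1,suppress=True)
X,Y=load("top"),load("scene")
# plate: white mask in top
p=X[0].astype(int); m=((p.min(2)>200)).astype(np.uint8); m[:180]=0;m[242:]=0;m[:,:240]=0;m[:,320:]=0
cs,_=cv2.findContours(m,cv2.RETR_EXTERNAL,cv2.CHAIN_APPROX_NONE); c=max(cs,key=cv2.contourArea)
W=np.array([at_z("top",*q[0],12)[:2] for q in c],np.float32); r=cv2.minAreaRect(W); print("plate",r)
# dark grip / punch in top
def dark(I,x0,y0,x1,y1,t=70):
    m=np.zeros(I.shape[:2],np.uint8); m[y0:y1,x0:x1]=(I[y0:y1,x0:x1].max(2)<t); return m
PX=cloud("top",X[1]); PS=cloud("scene",Y[1])
for nm,I,P,box in (("top grip",X[0],PX,(282,190,302,208)),("scene grip",Y[0],PS,(286,172,300,192)),("top punch",X[0],PX,(250,190,265,224)),("scene punch",Y[0],PS,(250,205,292,235)),("scene barrel",Y[0],PS,(155,212,198,240)),("top barrel",X[0],PX,(152,120,172,165))):
    m=dark(I,*box); v,u=np.nonzero(m); Q=P[v,u]; 
    print(nm,len(u),"px",u.min(),u.max(),v.min(),v.max(),"med",np.median(Q,0),"lo",np.percentile(Q,5,0),"hi",np.percentile(Q,95,0))
E
```

```text
plate ((500.77166748046875, -207.53329467773438), (207.4907989501953, 130.5706024169922), 87.99267578125)
top grip 57 px 282 295 196 203 med [ 516.8 -233.7  127. ] lo [ 509.5 -252.5   36.4] hi [ 536.3 -222.7  163.7]
scene grip 59 px 290 295 175 189 med [ 513.  -233.2  136. ] lo [ 508.7 -246.   101.3] hi [ 519.5 -226.   162.7]
top punch 68 px 257 261 197 220 med [ 488.  -142.8   50.8] lo [ 463.6 -149.6   44.2] hi [ 510.9 -136.4   55. ]
scene punch 74 px 268 291 205 229 med [ 512.1 -138.6   46.7] lo [ 468.9 -220.6   19.9] hi [ 536.8 -133.5   55.2]
scene barrel 451 px 155 193 212 237 med [661.  146.4 246.4] lo [616.4 130.3 230.1] hi [697.  173.1 258.4]
top barrel 398 px 152 171 122 161 med [671.  136.7 247.1] lo [619.3 121.    3.6] hi [743.9 200.4 258.5]
```

```bash
cat >> h.py <<'E'
from scipy.spatial.transform import Rotation as Ro
def delta(P,R=None):
    """shift in present tool axes (mm) and rotvec to reach pose"""
    s=manip.get_state(); q=s["tool_rot"]; C=Ro.from_quat(np.r_[q[1:],q[0]])
    d=C.inv().apply(np.array(P)-s["position"]); print("shift in tool axes",d.round(1))
    if R is not None:
        print("rotvec",(C.inv()*R).as_rotvec().round(3),"| shift in final tool axes",R.inv().apply(np.array(P)-s["position"]).round(1))
def tool(yaw,tilt):
    """tool x along yaw, raised by tilt; y level to the right"""
    x=np.array([np.cos(tilt)*np.cos(yaw),np.cos(tilt)*np.sin(yaw),np.sin(tilt)]); y=np.array([np.sin(yaw),-np.cos(yaw),0])
    return Ro.from_matrix(np.stack([x,y,np.cross(x,y)],1))
E
python3 steer.py '0 0 0.135 0 0 0 0; 0 0 0.135 0 0 0 0; 0 0 0.135 0 0 0 0; 0 0 0 0 0 0 0'
python3 -c "
from h import *
delta([514,-185,260],tool(-0.035,0))"
```

```text
t: 0.6
position: [234.9, -605.6, 249.5]
tool_rot: [-0.001, 1.0, -0.017, -0.0]
ft_force: [-0.5, -0.3, 0.6]
grip_width: 0.146
grip_force: 0.0
shift in tool axes [ 264.9 -429.7  -10.2]
rotvec [-0.001  0.001  0.002] | shift in final tool axes [ 264.3 -430.1  -10.5]
```

```bash
python3 steer.py '0 0 0 30 -48 -1 0; 0 0 0 30 -48 -1 0; 0 0 0 30 -48 -1 0; 0 0 0 30 -48 -1 0; 0 0 0 30 -48 -1 0; 0 0 0 30 -48 -1 0; 0 0 0 30 -48 -1 0; 0 0 0 30 -48 -1 0'
python3 steer.py '0 0 0 25 -46 -2 0; 0 0 0 0 0 0 0; 0 0 0 0 0 0 0; 0 0 0 0 0 0 0'
python3 - <<'E'
from h import *
delta([514,-185,161],tool(-0.035,0))
c=manip.calibration("wrist"); print(c); p,d=manip.grab_frame("wrist")
cv2.imwrite("pics/w1.png",p[:,:,::-1]); np.savez("pics/wrist1.npz",p=p,d=d)
E
```

```text
t: 1.6
position: [488.9, -229.2, 258.3]
tool_rot: [0.0, 1.0, -0.016, 0.0]
ft_force: [0.7, -0.8, 0.1]
grip_width: -0.001
grip_force: 0.0
t: 2.1
position: [513.8, -187.7, 260.0]
tool_rot: [0.0, 1.0, -0.019, -0.0]
ft_force: [-0.2, 0.2, -0.6]
grip_width: -0.001
grip_force: 0.0
shift in tool axes [ 0.2 -2.8 99. ]
rotvec [ 0.001  0.001 -0.003] | shift in final tool axes [ 0.1 -2.7 99. ]
{'fx': 297.3186396354542, 'fy': 297.3186396354542, 'cx': 258.7893175535909, 'cy': 197.825997646195, 'camera_from_world': array([[-3.73457896e-02, -9.99302396e-01,  1.13433244e-04,
        -1.67045630e+02],
       [-9.60628601e-01,  3.59317509e-02,  2.75502450e-01,
         4.62426312e+02],
       [-2.75314334e-01,  1.01798893e-02, -9.61300363e-01,
         5.30429245e+02],
       [ 0.00000000e+00,  0.00000000e+00,  0.00000000e+00,
         1.00000000e+00]])}
```

View pics/w1.png

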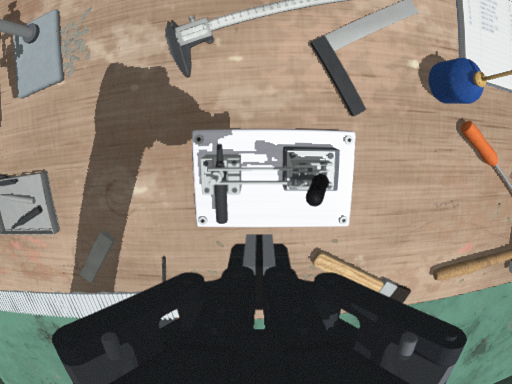

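The wrist view shows the grip at about (317,190), with its top end near (316,197). The punch runs from the butt at (221,220) up to about (219,147), and the shut fingers are clear at (258,255). Next I'll triangulate the grip and punch between the wrist and scene views.

```bash
cat >> h.py <<'E'
def wray(c,u,v):
    T=c["camera_from_world"];R=T[:3,:3];o=-R.T@T[:3,3]
    a,b=(u-c["cx"])/c["fx"],(v-c["cy"])/c["fy"]; t=np.hypot(a,b); s=np.sinc(t/np.pi)
    return o,R.T@np.array([a*s,b*s,np.cos(t)])
E
python3 - <<'E'
from h import *
np.set_printoptions(precision=1,suppress=True)
c=manip.calibration("wrist")
p=np.load("pics/wrist1.npz")["p"]; s=load("scene")[0]
def blob(I,x0,y0,x1,y1,t=60):
    m=np.zeros(I.shape[:2],np.uint8); m[y0:y1,x0:x1]=(I[y0:y1,x0:x1].max(2)<t)
    n,l,st,ce=cv2.connectedComponentsWithStats(m); k=1+np.argmax(st[1:,4]); 
    v,u=np.nonzero(l==k); P=np.stack([u,v],1).astype(np.float32); r=cv2.minAreaRect(P); b=cv2.boxPoints(r)
    print(st[k],ce[k],r); return ce[k],P
gw,_=blob(p,300,168,335,212); gs,_=blob(s,284,170,302,192)
print("grip",tri(wray(c,*gw),ray("scene",*gs)))
pw,PW=blob(p,208,180,232,226)
o,d=wray(c,PW[:,0].mean(),PW[:,1].max()+.5); print("butt end z45",o+d*(45-o[2])/d[2])
o,d=wray(c,*pw); print("butt part centre z50",o+d*(50-o[2])/d[2])
for v in range(int(PW[:,1].min()),int(PW[:,1].max())+1,4):
    us=PW[PW[:,1]==v,0]; o,d=wray(c,us.mean(),v); o,e=wray(c,us.min()-.5,v); o,f=wray(c,us.max()+.5,v)
    print(v,us.min(),us.max(),o+d*(45-o[2])/d[2],(f/f[2]-e/e[2])*(45-o[2]))
ps,PSs=blob(s,262,212,296,236); 
print("scene ends", PSs[PSs[:,0].argmin()],PSs[PSs[:,0].argmax()])
E
```

```text
[300 173  29  33 528] [315.5 187.8] ((313.4613342285156, 189.2730712890625), (28.31463050842285, 31.360824584960938), 2.862405300140381)
[290 175   6  15  57] [292.5 181.9] ((292.4999694824219, 182.0), (14.024806022644043, 4.085967063903809), 83.6598129272461)
grip (array([ 516.8, -238.7,  127.4]), np.float64(4.111766154500495))
[215 186   4  36  56] [216.3 201.9] ((216.39666748046875, 203.50357055664062), (35.08259963989258, 2.2055857181549072), 88.02507019042969)
butt end z45 [ 459.4 -132.4   45. ]
butt part centre z50 [ 485.7 -135.2   50. ]
186 215.0 216.0 [ 503.8 -135.    45. ] [-0.1 -2.4 -0. ]
190 215.0 216.0 [ 499.  -134.6   45. ] [-0.1 -2.4 -0. ]
194 215.0 216.0 [ 494.1 -134.2   45. ] [-0.1 -2.4 -0. ]
198 216.0 216.0 [ 489.1 -134.4   45. ] [-0.  -1.2 -0. ]
202 216.0 216.0 [ 484.2 -134.1   45. ] [-0.  -1.2 -0. ]
206 216.0 217.0 [ 479.1 -134.3   45. ] [-0.1 -2.4 -0. ]
210 217.0 217.0 [ 474.1 -134.5   45. ] [-0.  -1.2 -0. ]
214 217.0 217.0 [ 469.  -134.1   45. ] [-0.  -1.2 -0. ]
218 217.0 218.0 [ 463.8 -134.3   45. ] [-0.1 -2.5 -0. ]
[279 223  16   7  18] [286.6 226.4] ((286.2285461425781, 226.26019287109375), (15.807809829711914, 1.9507509469985962), 19.653823852539062)
scene ends [279. 223.] [294. 228.]
```

```bash
python3 steer.py '0 0 0 1 0 50 0; 0 0 0 1 0 49 0; 0 0 0 0 12 0 0; 0 0 0 0 12 0 0; 0 0 0 0 12 0 0; 0 0 0 0 12 0 0; 0 0 0 0 10 2 0; 0 0 0 0 0 0 0'
```

```text
t: 3.15
position: [514.5, -245.4, 159.3]
tool_rot: [0.001, 1.0, -0.019, 0.0]
ft_force: [-0.1, 1.1, 0.4]
grip_width: -0.001
grip_force: 0.0
```

```bash
python3 steer.py '0 0 0 0 10 1 0; 0 0 0 0 10 2 0; 0 0 0 0 12 4 0; 0 0 0 0 12 8 0; 0 0 0 0 10 10 0; 0 0 0 0 7 12 0; 0 0 0 0 5 12 0; 0 0 0 0 0 0 0'
```

```text
t: 4.15
position: [510.6, -309.3, 107.9]
tool_rot: [-0.001, 1.0, -0.018, -0.002]
ft_force: [0.2, 0.7, 0.6]
grip_width: 0.002
grip_force: 0.0
```

```bash
python3 - <<'E'
from h import *
p,d=manip.grab_frame("wrist"); s,_=manip.grab_frame("scene")
cv2.imwrite("pics/w2.png",np.hstack([cv2.resize(p,(440,330)),cv2.resize(s[140:260,230:360],(357,330))])[:,:,::-1])
E
```

```text
(no output)
```

View pics/w2.png

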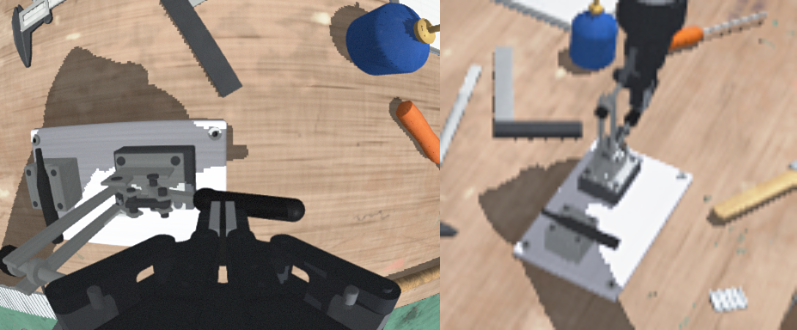

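The handle now lies open, at (205–300, 205) in the wrist part. The arm stands upright and the punch is free in the nest at (45,200). I'll press a little further to reach the stop.

```bash
python3 steer.py '0 0 0 0 8 0 0; 0 0 0 0 2 3 0; 0 0 0 0 2 3 0; 0 0 0 0 0 3 0;0 0 0 0 0 0 0'
```

```text
t: 4.88
position: [513.1, -320.4, 107.7]
tool_rot: [-0.001, 1.0, -0.017, -0.0]
ft_force: [-10.9, 7.6, 28.6]
grip_width: -0.001
grip_force: 15.1
```

Reached the stop, with 28 N of reaction. Next I'll retract and move over the punch.

```bash
python3 steer.py '0 0 0 0 0 -40 0; 0 0 0 0 0 -60 0; 0 0 0 0 0 -60 0; 0 0 0 -10 -45 0 0; 0 0 0 -10 -45 0 0.6; 0 0 0 -10 -45 0 0.6; 0 0 0 -10 -45 0 0.6; 0 0 0 0 0 0 0.6' 
python3 - <<'E'
from h import *
manip.get_state(); c=manip.calibration("wrist"); p,d=manip.grab_frame("wrist"); s,e=manip.grab_frame("scene")
import pickle; pickle.dump((c,p,d,s,e),open("pics/v3.pkl","wb"))
cv2.imwrite("pics/v3.png",np.hstack([cv2.resize(p[60:260,130:330],(400,400),interpolation=2),cv2.resize(s[170:250,250:330],(400,400),interpolation=2)])[:,:,::-1])
print(manip.get_state()["position"])
E
```

```text
t: 5.88
position: [478.3, -135.7, 261.5]
tool_rot: [-0.0, 1.0, -0.014, 0.0]
ft_force: [0.1, 0.0, 0.6]
grip_width: 0.603
grip_force: 0.0
[ 478.54295577 -140.37676137  261.60216787]
```

View pics/v3.png

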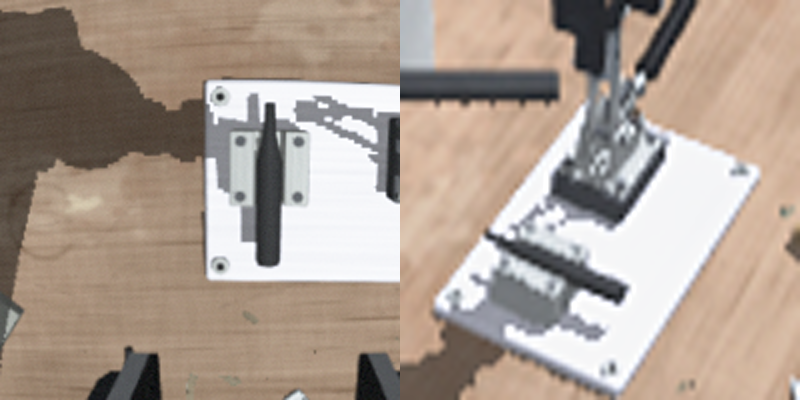

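In the wrist view the punch runs from its edge at (265,111) to its butt at (263.5,192). In the scene view it runs from (267,217) to (294,228).

```bash
python3 - <<'E'
from h import *
import pickle
np.set_printoptions(precision=1,suppress=True)
c,p,d,s,e=pickle.load(open("pics/v3.pkl","rb"))
def blob(I,x0,y0,x1,y1,t):
    m=np.zeros(I.shape[:2],np.uint8); m[y0:y1,x0:x1]=(I[y0:y1,x0:x1].max(2)<t)
    n,l,st,ce=cv2.connectedComponentsWithStats(m); k=1+np.argmax(st[1:,4]); v,u=np.nonzero(l==k); print(st[k]); return u,v
u,v=blob(p,250,105,280,200,75); su,sv=blob(s,262,212,300,236,75)
def zat(r,z): o,q=r; return o+q*(z-o[2])/q[2]
def mid(vv): return u[v==vv].mean()
we=(mid(v.min()),v.min()-.5); wb=(mid(v.max()-2),v.max()+.5)
se=(su.min()-.5,sv[su==su.min()].mean()); sb=(su.max()+.5,sv[su>=su.max()-1].mean())
print("px",we,wb,se,sb)
E_,B=tri(wray(c,*we),ray("scene",*se)),tri(wray(c,*wb),ray("scene",*sb)); print("edge",E_,"butt",B,"len",np.linalg.norm(E_[0]-B[0]))
Ew,Bw=zat(wray(c,*we),45),zat(wray(c,*wb),45); print("at z45",Ew,Bw,np.linalg.norm(Ew-Bw),"yaw",np.arctan2(*(Ew-Bw)[[1,0]]))
for vv in (165,175,185):
    a=[zat(wray(c,x,vv),45) for x in (u[v==vv].min()-.5,u[v==vv].max()+.5)]; print(vv,(a[0]+a[1])/2,np.linalg.norm(a[0]-a[1]))
W=cloud("scene",e)[sv,su]; print("scene depth z pct",np.percentile(W[:,2],[10,50,90]))
mm=(p[:,:,0]*0==0); 
E
```

```text
[258 112  13  81 814]
[270 218  25  12  47]
px (np.float64(264.5), np.float64(111.5)) (np.float64(263.5), np.float64(192.5)) (np.float64(269.5), np.float64(218.0)) (np.float64(294.5), np.float64(228.0))
edge (array([ 547.8, -144.7,   38.8]), np.float64(10.259821880309543)) butt (array([ 457.6, -139.7,   47.4]), np.float64(2.5621475053357585)) len 90.80729732875385
at z45 [ 552.4 -142.4   45. ] [ 458. -139.   45.] 94.45627908114407 yaw -0.035961658973541366
165 [ 490.9 -139.8   45. ] 13.859682785941384
175 [ 479.1 -139.5   45. ] 13.961567952367943
185 [ 467.1 -139.3   45. ] 11.729084367664736
scene depth z pct [45.7 48.7 51.2]
```

Length 94 mm, width about 14 mm, height about 46 mm and yaw -0.036 all agree with the text. I'll grasp at x = 477.

```bash
python3 -c "
from h import *
delta([477,-139.7,45],tool(-0.036,0))"
```

```text
shift in tool axes [ -1.7  -0.8 216.6]
rotvec [ 0.001 -0.001  0.002] | shift in final tool axes [ -1.6  -0.6 216.6]
```

```bash
python3 steer.py '0 0 0 -2 -1 55 0.6; 0 0 0 0 0 55 0.6; 0 0 0 0 0 45 0.6; 0 0 0 0 0 25 0.6; 0 0 0 0 0 0 0.6; 0 0 0 0 0 0 0.6'
python3 -c "
from h import *
delta([477,-139.7,45],tool(-0.036,0))"
```

```text
t: 6.72
position: [477.6, -140.6, 82.2]
tool_rot: [0.0, 1.0, -0.018, 0.001]
ft_force: [0.3, 0.3, -0.8]
grip_width: 0.6
grip_force: 0.0
shift in tool axes [-0.7 -0.9 37.2]
rotvec [ 0.001 -0.002 -0.001] | shift in final tool axes [-0.7 -0.9 37.2]
```

```bash
python3 steer.py '0 0 0 -1 -1 20 0.6; 0 0 0 0 0 17 0.6; 0 0 0 0 0 0 0.6; 0 0 0 0 0 0 0.1; 0 0 0 0 0 0 0.1; 0 0 0 0 0 0 0.1; 0 0 0 0 0 0 0.1; 0 0 0 0 0 0 0.1'
```

```text
t: 7.72
position: [476.3, -139.5, 45.1]
tool_rot: [0.001, 1.0, -0.018, 0.001]
ft_force: [-0.7, -4.5, 5.6]
grip_width: 0.159
grip_force: 60.3
```

```bash
python3 steer.py '0 0 0 0 0 -8 0.1; 0 0 0 0 0 -15 0.1; 0 0 0 0 0 -30 0.1; 0 0 0 0 0 -40 0.1; 0 0 0 0 0 -40 0.1; 0 0 0 0 0 -20 0.1; 0 0 0 0 0 0 0.1; 0 0 0 0 0 0 0.1'
python3 - <<'E'
from h import *
import pickle
np.set_printoptions(precision=1,suppress=True)
c=manip.calibration("wrist"); p,d=manip.grab_frame("wrist"); print(manip.get_state()["position"],manip.get_state()["ft_force"])
s,e=manip.grab_frame("scene"); t,f=manip.grab_frame("top"); pickle.dump((c,p,d,s,e,t,f),open("pics/v4.pkl","wb"))
b=np.hstack([cv2.resize(p,(427,320)),cv2.resize(s[170:250,170:250],(320,320))])
s0,t0=load("scene")[0],load("top")[0]
a=np.hstack([cv2.resize(s0[200:250,150:210],(384,270),interpolation=2),cv2.resize(t0[110:170,140:190],(225,270),interpolation=2)])
a=np.pad(a,((0,0),(0,747-a.shape[1]),(0,0)))
cv2.imwrite("pics/v4.png",np.vstack([b,a])[:,:,::-1])
E
```

```text
t: 8.72
position: [474.5, -137.0, 196.3]
tool_rot: [-0.001, 1.0, -0.017, -0.001]
ft_force: [-0.3, -0.7, -1.3]
grip_width: 0.165
grip_force: 59.3
[ 474.3 -137.2  195.8] [-0.2  0.4 -0.9]
```

View pics/v4.png

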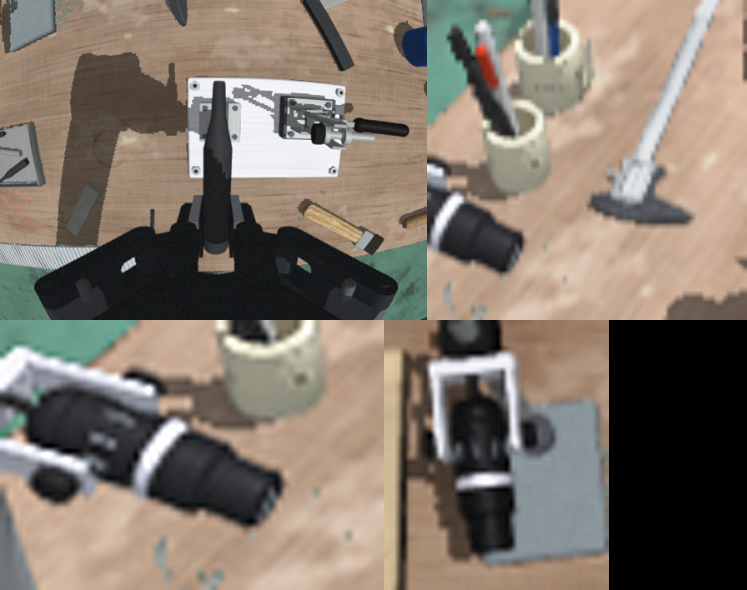

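The punch is held level in the fingers, with its edge at about (263,98) in the wrist picture. The nose tip is near (193,236) in the scene view and (162,161) in the top view. Next I'll find the barrel axis from the silhouette midlines in the two fixed views.

```bash
cat > lens.py <<'E'
from h import *
import pickle
np.set_printoptions(precision=3,suppress=True)
def edges(x,prof,t):
    """sub-pixel run of prof<t round its darkest"""
    i=j=int(np.argmin(prof))
    while i>0 and prof[i-1]<t:i-=1
    while j<len(prof)-1 and prof[j+1]<t:j+=1
    if i==0 or j==len(prof)-1:return None
    a=x[i]-(t-prof[i])/(prof[i-1]-prof[i]); b=x[j]+(t-prof[j])/(prof[j+1]-prof[j]); return a,b
s,t=load("scene")[0].max(2).astype(float),load("top")[0].max(2).astype(float)
T=[];S=[]
for v in range(146,163):
    q=edges(np.arange(148,178),t[v,148:178],85)
    if q: T.append((v,(q[0]+q[1])/2,q[1]-q[0]))
for u in range(150,198):
    c=212+int((u-155)*.5)+4; x=np.arange(c-16,c+17)
    q=edges(x,s[x,u],85)
    if q: S.append((u,(q[0]+q[1])/2,q[1]-q[0]))
T=np.array(T);S=np.array(S)
if __name__=="__main__":
    print(T.round(1).tolist()); print(S.round(1).tolist())
    print("top col 162 profile",t[150:170,162]); 
E
python3 lens.py
```

```text
[[146.0, 153.1, 4.2], [147.0, 164.0, 8.6], [148.0, 160.0, 16.9], [149.0, 160.4, 16.2], [150.0, 160.5, 16.2], [151.0, 160.2, 17.0], [152.0, 160.5, 16.2], [153.0, 160.4, 15.4], [154.0, 160.3, 15.2], [155.0, 160.3, 15.4], [156.0, 161.3, 13.8], [157.0, 161.5, 13.7], [158.0, 161.6, 13.8], [159.0, 161.7, 13.7], [160.0, 161.5, 13.6], [161.0, 159.2, 9.0], [162.0, 161.1, 0.8]]
[[150.0, 214.4, 1.8], [151.0, 214.4, 2.1], [152.0, 214.9, 2.4], [153.0, 215.4, 2.2], [154.0, 218.3, 7.2], [155.0, 218.9, 6.9], [156.0, 218.3, 9.7], [157.0, 218.1, 10.4], [158.0, 217.9, 11.0], [159.0, 218.2, 11.9], [160.0, 218.0, 12.5], [161.0, 218.1, 12.6], [162.0, 218.4, 12.6], [163.0, 218.5, 12.0], [164.0, 223.4, 2.5], [165.0, 223.9, 3.0], [166.0, 226.0, 6.7], [167.0, 226.5, 6.1], [168.0, 224.1, 11.6], [169.0, 224.6, 11.4], [170.0, 209.6, 1.3], [171.0, 221.1, 9.3], [172.0, 210.2, 1.6], [173.0, 230.9, 3.0], [174.0, 229.8, 5.7], [175.0, 229.3, 8.0], [176.0, 228.7, 9.8], [177.0, 228.4, 11.8], [178.0, 227.8, 13.7], [179.0, 227.7, 14.7], [180.0, 227.7, 14.7], [181.0, 227.6, 13.8], [182.0, 228.2, 13.6], [183.0, 228.5, 13.6], [184.0, 229.0, 13.3], [185.0, 229.5, 13.7], [186.0, 230.3, 12.8], [187.0, 231.4, 11.9], [188.0, 231.7, 12.1], [189.0, 232.0, 11.2], [190.0, 231.6, 9.9], [191.0, 230.4, 6.1], [192.0, 229.3, 3.6], [193.0, 230.0, 4.3], [194.0, 230.2, -2.6], [196.0, 214.8, -66.5], [197.0, 220.2, -78.3]]
top col 162 profile [ 42.  41.  32.  25.  31.  34.  33.  33.  33.  31.  24.  43.  99. 115.
 142. 173. 173. 170. 169. 166.]
```

The fixed views are too coarse, so I'll bring the wrist camera near the lens and take two views from different places.

```bash
python3 steer.py '0 0 0 -5 -40 0 0.1; 0 0 0 -5 -55 0 0.1; 0 0 0 -5 -55 0 0.1; 0 0 0 -5 -50 0 0.1; 0 0 0 0 -20 0 0.1; 0 0 0 0 0 0 0.1; 0 0 0 0 0 0 0.1; 0 0 0 0 0 0 0.1'
cat > snap.py <<'E'
from h import *
import pickle,sys
k=sys.argv[1]; c=manip.calibration("wrist"); st=manip.get_state(); p,d=manip.grab_frame("wrist")
pickle.dump((c,p,d,st),open(f"pics/s{k}.pkl","wb")); print(st["position"])
E
python3 snap.py a
python3 steer.py '0 0 0 0 -30 0 0.1; 0 0 0 0 -30 0 0.1; 0 0 0 0 -20 -20 0.1; 0 0 0 0 0 0 0.1;  0 0 0 0 0 0 0.1; 0 0 0 0 0 0 0.1'
python3 snap.py b
python3 - <<'E'
from h import *
import pickle
cv2.imwrite("pics/ab.png",np.hstack([cv2.resize(pickle.load(open(f"pics/s{k}.pkl","rb"))[1][:300,100:500 ],(400,300)) for k in "ab"])[:,:,::-1])
E
```

```text
t: 9.88
position: [463.2, 80.4, 196.9]
tool_rot: [0.0, 1.0, -0.019, -0.0]
ft_force: [0.2, -0.9, -0.7]
grip_width: 0.164
grip_force: 59.3
[463.24572026  80.4290469  196.88276536]
t: 10.68
position: [465.7, 160.3, 216.3]
tool_rot: [0.001, 1.0, -0.019, -0.001]
ft_force: [-0.4, 0.7, -1.8]
grip_width: 0.16
grip_force: 59.3
[465.73487993 160.28176725 216.30044215]
```

View pics/ab.png

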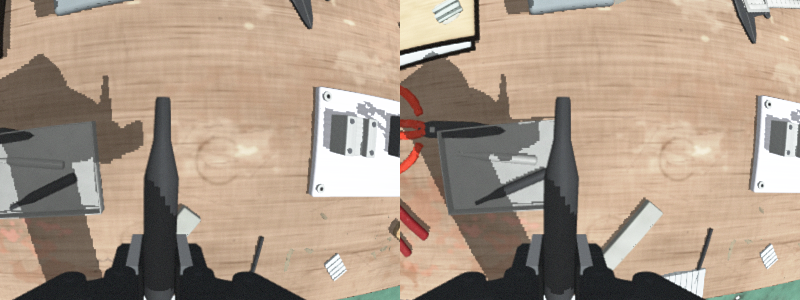

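The wrist camera looks back towards the robot, so the lens is out of view. Both pictures show the punch held straight, with its edge near (262,97). I'll pitch the tool to look forward.

```bash
python3 steer.py '0 0 0 -16 -25 -24 0.1; 0 0.17 0 0 0 0 0.1; 0 0.17 0 0 0 0 0.1; 0 0.17 0 0 0 0 0.1; 0 0.17 0 0 0 0 0.1; 0 0 0 0 0 0 0.1; 0 0 0 0 0 0 0.1; 0 0 0 0 0 0 0.1'
python3 snap.py a
python3 steer.py '0 0 0 0 50 0 0.1; 0 0 0 0 50 0 0.1; 0 0 0 0 0 0 0.1; 0 0 0 0 0 0 0.1;  0 0 0 0 0 0 0.1'
python3 snap.py b
python3 - <<'E'
from h import *
import pickle
cv2.imwrite("pics/ab2.png",np.hstack([pickle.load(open(f"pics/s{k}.pkl","rb"))[1][:300,60:460] for k in "ab"])[:,:,::-1])
E
```

```text
t: 11.72
position: [453.3, 186.9, 243.0]
tool_rot: [0.005, 0.944, -0.02, 0.328]
ft_force: [0.5, 0.5, -1.2]
grip_width: 0.161
grip_force: 59.3
[453.26701236 186.86478531 243.01106551]
t: 12.4
position: [448.4, 89.3, 242.5]
tool_rot: [0.006, 0.944, -0.016, 0.329]
ft_force: [0.4, -0.3, -0.6]
grip_width: 0.164
grip_force: 59.4
[448.40759845  89.28200111 242.47093815]
```

View pics/ab2.png

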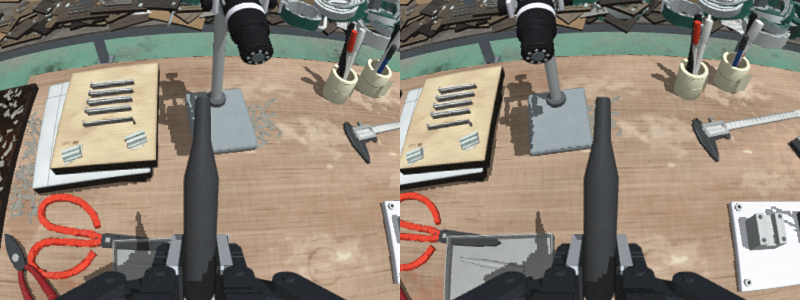

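In the left view the lens front, with its ring of dots, is at about (317,55). In the right view it is at about (196,55), with the punch edge at (262,97). I'll measure the glass centre and the axis from these two views.

```bash
cat > axis.py <<'E'
from h import *
import pickle
np.set_printoptions(precision=3,suppress=True)
out=[];N=[];M={}
for k,(x0,x1) in (("a",(285,345)),("b",(165,232))):
    c,p,d,st=pickle.load(open(f"pics/s{k}.pkl","rb")); I=p.max(2)
    m=np.zeros(I.shape,np.uint8); m[:75,x0:x1]=(I[:75,x0:x1]<75)
    m=cv2.morphologyEx(m,cv2.MORPH_CLOSE,np.ones((5,5),np.uint8))
    n,l,stt,ce=cv2.connectedComponentsWithStats(m); kk=[i for i in range(1,n) if stt[i,4]>80]; print(k,stt[kk].tolist())
    g=[(v,np.nonzero(np.isin(l[v],kk))[0]) for v in range(0,75)]; g=[(v,q.min(),q.max()) for v,q in g if len(q)]
    print([(v,int(a),int(b)) for v,a,b in g][::3])
    big=cv2.resize(p[0:75,x0:x1],None,fx=6,fy=6,interpolation=2); out.append(big[:, :360]); M[k]=g
cv2.imwrite("pics/lens.png",np.hstack(out)[:,:,::-1])
E
python3 axis.py
```

```text
a [[285, 0, 60, 65, 2436]]
[(0, 285, 336), (3, 285, 337), (6, 285, 343), (9, 285, 344), (12, 285, 344), (15, 285, 344), (18, 288, 344), (21, 288, 344), (24, 287, 344), (27, 287, 329), (30, 288, 329), (33, 290, 329), (36, 291, 328), (39, 292, 329), (42, 294, 330), (45, 298, 331), (48, 298, 332), (51, 299, 332), (54, 300, 332), (57, 301, 330), (60, 303, 326), (63, 308, 320)]
b [[165, 0, 67, 64, 2408]]
[(0, 177, 231), (3, 178, 231), (6, 177, 230), (9, 176, 230), (12, 175, 231), (15, 178, 221), (18, 178, 221), (21, 177, 231), (24, 176, 230), (27, 167, 231), (30, 165, 216), (33, 176, 216), (36, 176, 214), (39, 179, 213), (42, 181, 213), (45, 181, 213), (48, 181, 213), (51, 181, 213), (54, 181, 213), (57, 183, 211), (60, 185, 208), (63, 193, 197)]
```

View pics/lens.png

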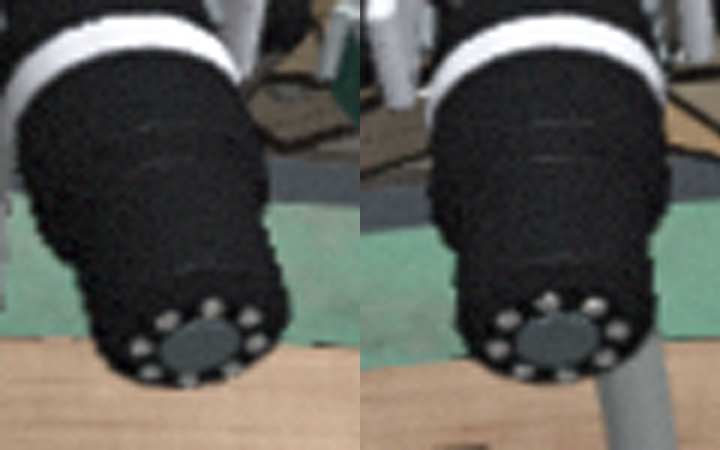

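The dot ring gives eight matched points per view, so I'll triangulate its centre and its plane normal.

```bash
cat > fit.py <<'E'
from h import *
import pickle
np.set_printoptions(precision=3,suppress=True)
A=np.array([(210,307),(252,317),(257,342),(232,371),(189,380),(150,372),(141,347),(168,320)],float)
B=np.array([(548,300),(595,305),(618,329),(605,358),(567,376),(522,372),(497,349),(508,320)],float)-[360,0]
fa=lambda q,x0:((q+.5)/6-.5)+[x0,0]
A,B=fa(A,285),fa(B,165)
ca,cb=[pickle.load(open(f"pics/s{k}.pkl","rb"))[0] for k in "ab"]
L,r=tri(wray(ca,*A.mean(0)),wray(cb,*B.mean(0))); print("centre",L,r)
for sh in (-1,0,1):
    Q=[tri(wray(ca,*a),wray(cb,*b)) for a,b in zip(A,np.roll(B,sh,0))]; P=np.array([q[0] for q in Q]); c=P.mean(0)
    U,S,V=np.linalg.svd(P-c); n=V[2]*np.sign(V[2,0])
    print(sh,"res",np.mean([q[1] for q in Q]),"c",c,"sv",S,"n",n,"tilt",np.arcsin(n[2]),"yaw",np.arctan2(n[1],n[0]),"rad",np.linalg.norm(P-c,axis=1))
for n in ("scene","top"): print(n,proj(n,L))
for k,u,v in (("a",262.5,97),("b",262.5,97)): pass
E
python3 fit.py
```

```text
centre [616.645 134.34  224.295] 0.016956173959569994
-1 res 2.521711003495534 c [616.607 134.331 224.485] sv [21.985 15.86   0.85 ] n [0.234 0.041 0.971] tilt 1.3312854186301024 yaw 0.17524110177235475 rad [12.214  8.714  8.005  9.579 10.46   9.044  8.05   9.932]
0 res 0.1578008412467578 c [616.573 134.335 224.297] sv [16.682 16.46   0.772] n [0.976 0.11  0.191] tilt 0.19172482041856123 yaw 0.11180021965201029 rad [7.848 8.595 8.236 8.098 8.323 8.496 8.278 8.423]
1 res 2.7387797564229657 c [616.971 134.326 223.775] sv [44.475 14.228  0.357] n [0.791 0.108 0.602] tilt 0.6463897703961784 yaw 0.13595176556075764 rad [19.764 20.347 10.085 10.901 21.003 21.619  9.876 12.223]
scene [190.869 233.842]
top [163.178 161.213]
```

The centre's residual is 0.02 mm and the dot radius is an even 8.3 mm. It also reprojects onto the nose tip in both fixed views. The yaw of 0.11 fits the column, and I'll check the tilt through the fork knobs and the barrel midline.

```bash
python3 - <<'E'
from fit import *
print("--- pivot scene z240",at_z("scene",165.6,220.8,240),"top",at_z("top",162.8,136.7,240))
pv,r=tri(ray("scene",165.6,220.8),ray("top",162.8,136.7)); print("pivot tri",pv,r)
for q in (pv,at_z("scene",165.6,220.8,240),at_z("top",162.8,136.7,240)):
    a=q-L; print("tilt,yaw",np.arctan2(a[2],np.hypot(a[0],a[1])),np.arctan2(a[1],a[0]),np.linalg.norm(a))
# tangent-plane bisectors from nose+barrel silhouette edges (enlarged px)
N=[]
for c,x0,off,(l,r_) in ((ca,285,0,(((18,150),(95,330)),((268,180),(291,300)))),(cb,165,360,(((427,130),(458,300)),((668,150),(656,300))))):
    n=[]
    for e in (l,r_):
        d=[wray(c,*(((np.array(p)-[off,0]+.5)/6-.5)+[x0,0]))[1] for p in e]; m=np.cross(*d); n.append(m/np.linalg.norm(m))
    m=n[0]+n[1]; N.append(m/np.linalg.norm(m))
a=np.cross(*N); a/=np.linalg.norm(a)*np.sign(a[0]); print("silh axis",a,"tilt",np.arcsin(a[2]),"yaw",np.arctan2(a[1],a[0]))
# axis (top) midline of white ring & depth of barrel
p,d=load("top"); X=cloud("top",d)
# ellipse aspect
for c,D in ((ca,A),(cb,B)):
    R=np.array([wray(c,*q)[1] for q in D]); 
    for t in (.2,.25,.3,.35,.4,.45):
        y=.11; n=np.array([np.cos(t)*np.cos(y),np.cos(t)*np.sin(y),np.sin(t)]); o=wray(c,*D[0])[0]
        P=o+R*(((L-o)@n)/(R@n))[:,None]; print(t,np.linalg.norm(P-P.mean(0),axis=1).std().round(3),end=' | ')
    print()
E
```

```text
centre [616.645 134.34  224.295] 0.016956173959569994
-1 res 2.521711003495534 c [616.607 134.331 224.485] sv [21.985 15.86   0.85 ] n [0.234 0.041 0.971] tilt 1.3312854186301024 yaw 0.17524110177235475 rad [12.214  8.714  8.005  9.579 10.46   9.044  8.05   9.932]
0 res 0.1578008412467578 c [616.573 134.335 224.297] sv [16.682 16.46   0.772] n [0.976 0.11  0.191] tilt 0.19172482041856123 yaw 0.11180021965201029 rad [7.848 8.595 8.236 8.098 8.323 8.496 8.278 8.423]
1 res 2.7387797564229657 c [616.971 134.326 223.775] sv [44.475 14.228  0.357] n [0.791 0.108 0.602] tilt 0.6463897703961784 yaw 0.13595176556075764 rad [19.764 20.347 10.085 10.901 21.003 21.619  9.876 12.223]
scene [190.869 233.842]
top [163.178 161.213]
--- pivot scene z240 [683.283 140.126 240.   ] top [684.272 134.498 240.   ]
pivot tri [686.675 136.145 233.749] 1.3770400955509756
tilt,yaw 0.13414339857960125 0.025755115819952115 70.68796660058965
tilt,yaw 0.23061869420205686 0.08660027558367034 68.70714886047826
tilt,yaw 0.22818613540547678 0.0023304557366110867 69.4266346418146
silh axis [0.967 0.104 0.231] tilt 0.23261357024033236 yaw 0.10755786624556682
0.2 0.213 | 0.25 0.36 | 0.3 0.612 | 0.35 0.939 | 0.4 1.349 | 0.45 1.87 | 
0.2 0.163 | 0.25 0.34 | 0.3 0.572 | 0.35 0.856 | 0.4 1.205 | 0.45 1.64 |
```

Tilt is about 0.22 and yaw about 0.10. Next, the edge position in the tool frame from the wrist view, then the final pose.

```bash
python3 - <<'E' | grep -v "^centre\|^-\?[01] "
from fit import *
for k in "ab":
    c,p,d,st=pickle.load(open(f"pics/s{k}.pkl","rb")); q=st["tool_rot"]; C=Ro.from_quat(np.r_[q[1:],q[0]])
    I=p.max(2); rows=[]
    for v in (94,96,97,98,100,104,112,140,170,200,220): 
        u=np.nonzero(I[v,235:290]<75)[0]+235; rows.append((v,u.min() if len(u) else 0,u.max() if len(u) else 0))
    print(k,rows)
    def tl(u,v):
        o,r=wray(c,u,v); return C.inv().apply(o-st["position"]),C.inv().apply(r)
    for v,a,b in rows:
        if a: o,r=tl((a+b)/2,v); o2,r2=tl((a+b)/2,v); s=-o[2]/r[2]; s7=(-7.5-o[2])/r[2]; print(v,"hit z0",o+s*r,"hit top z-7.5",(o+s7*r)[:2],"x at",a,b)
u,v=.10,.22
for yy,t in ((.10,.22),):
    R=tool(yy,t); ux=R.as_matrix()[:,0]; E=L-40*ux; print("edge target",E,"TCP target (76 ahead)",E-76*ux, "pre (60 back)",E-136*ux)
    delta(E-136*ux,R)
E
```

```text
scene [190.869 233.842]
top [163.178 161.213]
a [(94, np.int64(267), np.int64(270)), (96, np.int64(268), np.int64(270)), (97, np.int64(258), np.int64(270)), (98, np.int64(257), np.int64(268)), (100, np.int64(255), np.int64(269)), (104, np.int64(255), np.int64(282)), (112, np.int64(254), np.int64(269)), (140, np.int64(253), np.int64(269)), (170, np.int64(246), np.int64(276)), (200, np.int64(244), np.int64(276)), (220, np.int64(244), np.int64(276))]
94 hit z0 [78.014  2.519  0.   ] hit top z-7.5 [77.48   2.284] x at 267 270
96 hit z0 [77.189  2.723  0.   ] hit top z-7.5 [76.705  2.475] x at 268 270
97 hit z0 [76.763  0.701  0.   ] hit top z-7.5 [76.306  0.577] x at 258 270
98 hit z0 [76.348  0.094  0.   ] hit top z-7.5 [75.916  0.008] x at 257 268
100 hit z0 [75.522 -0.108  0.   ] hit top z-7.5 [75.141 -0.182] x at 255 269
104 hit z0 [73.885  2.527  0.   ] hit top z-7.5 [73.604  2.291] x at 255 282
112 hit z0 [70.579 -0.306  0.   ] hit top z-7.5 [70.5   -0.368] x at 254 269
140 hit z0 [59.033 -0.498  0.   ] hit top z-7.5 [59.662 -0.548] x at 253 269
170 hit z0 [46.453 -0.48   0.   ] hi
[... 685 characters left out ...]
 hit z0 [73.898  0.067  0.   ] hit top z-7.5 [73.617 -0.02 ] x at 256 269
112 hit z0 [70.603 -0.133  0.   ] hit top z-7.5 [70.524 -0.207] x at 255 269
140 hit z0 [59.056 -0.118  0.   ] hit top z-7.5 [59.685 -0.193] x at 254 270
170 hit z0 [46.474 -0.51   0.   ] hit top z-7.5 [47.874 -0.561] x at 246 276
200 hit z0 [33.407 -0.914  0.   ] hit top z-7.5 [35.608 -0.941] x at 244 276
220 hit z0 [24.274 -0.903  0.   ] hit top z-7.5 [27.035 -0.93 ] x at 244 276
edge target [577.804 130.443 215.566] TCP target (76 ahead) [504.007 123.039 198.98 ] pre (60 back) [445.745 117.193 185.887]
shift in tool axes [-37.8 -27.9  42.1]
rotvec [ 0.058 -0.449 -0.122] | shift in final tool axes [-12.1 -28.1  55.2]
```

```bash
python3 steer.py '0.019 -0.15 -0.041 0 0 0 0.1; 0.019 -0.15 -0.041 0 0 0 0.1; 0.02 -0.149 -0.04 0 0 0 0.1; 0 0 0 -6 -14 28 0.1; 0 0 0 -6 -14 27 0.1; 0 0 0 0 0 0 0.1; 0 0 0 0 0 0 0.1; 0 0 0 0 0 0 0.1'
cat > go.py <<'E'
from fit import *
R=tool(.10,.22); ux=R.as_matrix()[:,0]
for g in (100,40): print(g); delta(L-(g+76.3)*ux,R)
E
python3 go.py | tail -6
```

```text
t: 13.45
position: [446.5, 115.2, 187.1]
tool_rot: [-0.005, 0.993, 0.048, 0.111]
ft_force: [0.3, 0.2, -0.4]
grip_width: 0.162
grip_force: 59.3
100
shift in tool axes [-1.1 -2.1  1. ]
rotvec [ 0.001 -0.002 -0.004] | shift in final tool axes [-1.1 -2.1  1. ]
40
shift in tool axes [58.9 -2.3  1.1]
rotvec [ 0.001 -0.002 -0.004] | shift in final tool axes [58.9 -2.1  1. ]
```

```bash
python3 steer.py '0 0 0 0 -2 1 0.1; 0 0 0 25 0 0 0.1; 0 0 0 20 0 0 0.1; 0 0 0 9 0 0 0.1; 0 0 0 5 0 0 0.1; 0 0 0 0 0 0 0.1; 0 0 0 0 0 0 0.1; 0 0 0 0 0 0 0.1'
python3 go.py | tail -2
python3 - <<'E' | tail -12
from fit import *
s,e=manip.grab_frame("scene"); t,f=manip.grab_frame("top"); np.savez("pics/scene9.npz",p=s,d=e); np.savez("pics/top9.npz",p=t,d=f)
R=tool(.10,.22); st=manip.get_state(); q=st["tool_rot"]; C=Ro.from_quat(np.r_[q[1:],q[0]]); ed=st["position"]+C.apply([76.3,0,0])
for n,I in (("scene",s),("top",t)):
    u,v=np.round(proj(n,ed)).astype(int); print(n,proj(n,ed),proj(n,L))
    print((I[v-7:v+8,u-9:u+14].max(2)<80).astype(int).tolist() if 0 else "\n".join("".join("#" if x<80 else "." for x in r) for r in I[v-5:v+6,u-14:u+22].max(2)))
E
```

```text
t: 14.45
position: [502.1, 122.8, 197.1]
tool_rot: [-0.005, 0.993, 0.048, 0.109]
ft_force: [-0.4, -0.2, -1.1]
grip_width: 0.16
grip_force: 59.3
shift in tool axes [ 2.  -0.1 -1.4]
rotvec [ 0.001  0.001 -0.003] | shift in final tool axes [ 2.  -0.1 -1.4]
top [164.956 175.764] [163.178 161.213]
....................................
....................................
....................................
....................................
....................................
...............#....................
...............#....................
..........#....#....................
..........#....##...................
.........##....##...................
.........##....##...................
```

```bash
python3 - <<'E' | tail -34
from fit import *
s=np.load("pics/scene9.npz")["p"]; s0=load("scene")[0]
df=np.abs(s.astype(int)-s0).max(2)
st=manip.get_state(); q=st["tool_rot"]; C=Ro.from_quat(np.r_[q[1:],q[0]])
for d in (76.3,60,40,20): print(d,proj("scene",st["position"]+C.apply([d,0,0])))
print("cols from 185, rows from 225")
for v in range(225,252): print(v,"".join("#" if x>35 else "." for x in df[v,185:245]))
m=df[205:245,140:196]>35; print("changed px on barrel",m[:,:50].sum())
E
```

```text
top [163.178 161.213]
76.3 [206.522 241.825]
60 [212.66  244.877]
40 [220.221 248.637]
20 [227.816 252.414]
cols from 185, rows from 225
225 ..................................................##########
226 ...........................................#################
227 ...........................................#################
228 ...........................................#################
229 ...........................................#################
230 ...........................................#################
231 ...........................................#################
232 ...........................................#################
233 ............................................################
234 ............................................################
235 .............................................###############
236 .............................................###############
237 ..............................................##############
238 ..............................................##############
239 ..............................................##############
240 ..............................................##############
241 .......................#......................##############
242 ......................####....................##############
243 ......................######..................##############
244 ........................########..............##############
245 ..........................##########..........##############
246 ............................##########.......###############
247 .............................###########.....###############
248 ..............................############...###############
249 ...............................#############################
250 ................................############################
251 ..................................##########################
changed px on barrel 0
```

In the scene view the punch tip is at about (207,242), against (206.5,241.8) predicted. Its midline matches, and the barrel's pixels haven't changed. I'll make a small correction, let it settle and hand in.

```bash
python3 steer.py '0 0 0 2 0 -1 0.1; 0 0 0 0 0 0 0.1; 0 0 0 0 0 0 0.1; 0 0 0 0 0 0 0.1; 0 0 0 0 0 0 0.1; 0 0 0 0 0 0 0.1; 0 0 0 0 0 0 0.1; 0 0 0 0 0 0 0.1'
python3 go.py | tail -2
python3 -c "
from rig import manip
print(manip.hand_in())"
```

```text
t: 15.55
position: [504.4, 123.0, 198.8]
tool_rot: [-0.005, 0.993, 0.048, 0.109]
ft_force: [-0.7, 0.4, -0.9]
grip_width: 0.161
grip_force: 59.3
shift in tool axes [-0.6 -0.  -0.3]
rotvec [ 0.001  0.001 -0.003] | shift in final tool axes [-0.6 -0.  -0.3]
the job is handed in; nothing more can be done
None
```

The job is handed in, but the hand-in returned no verdict: the clamp is fully open, and the punch is held still on the lens's line of sight, edge about 40 mm from the glass, with no sign that the camera moved.

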